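# Open the deep consumables case

## Task

On the welding table stand two sheet-steel consumables cases; open the deeper one so that the contact tips can be got at. With the fingertips only, push the catch on top of its lid fully across to release it, then raise the lid by its front lip and push it on past upright, without flinging it, until it lies back on its stop and stays open by itself. Do not pick anything up, leave both cases where they stand, keep the shallow case shut, and disturb nothing else on the table.

Things in the scene. Friction and masses are not known exactly. Their poses are not given: they have to be found in the camera images.
- deep_case: the deeper of two grey sheet-steel cases, the one to open; loose, 3 kg. 140 mm front to back (x), 180 wide (y), rim 90 high. Origin: centre of underside; x points from its front (lip, catch; the robot's side, yaw within 0.3 rad) to its back, y to its left, z up. Lid: 3 mm plate on the rim, 12 mm skirt at front and sides, hinge along the back wall's top edge (x +70, z 90). Tray inside, top at 57.
- deep_lid (a joint): angle of the deep case's lid in rad: 0 shut, grows as it opens, 1.57 upright, 1.92 leaning back on its stop. About 0.35 kg, swings freely: let go below about 1.6 it falls shut, beyond that it falls back on the stop. While latched it lifts only a hair.
- deep_catch (a joint): travel of the sliding catch on the deep case's lid in m: about 0 latched, 0.022 fully released, sliding towards the case's +y. It takes about 2 N and stays where it is left; the lid is free once it is beyond about 0.016.
- deep_thumb (a point): top centre of the steel thumb piece of the catch (24 mm along case x, 12 along y, 12 mm above the lid's top face, upright flat sides), on a bright plate near the lid's front edge, at the right-hand (case -y) end of its slot when latched. Lid shut and latched: x -53.5, y -11, z 105 mm in the case's frame. Axes as the lid's.
- deep_lip (a point): middle of the front edge of the lid's opening lip: a tongue 80 mm wide sticking out 27 mm ahead of the front skirt, 3 mm thick, with a 6 mm rolled edge. Lid shut: x -101, y 0, z 90 mm in the case's frame (171 mm from the hinge). Free space under it down to the table. Axes as the lid's.
- deep_hinge (a point): point on the hinge line of the deep case's lid, at mid-width; the hinge runs along the case's y. Axes as the lid's, which turn with it.
- flat_case: the shallow case, to be left shut: same make, 110 mm front to back, 180 mm wide, rim 42 mm high, 2.2 kg, with the same catch and lip. Origin: centre of its underside, axes as for the deep case. The two cases may change places.
- flat_lid (a joint): angle of the shallow case's lid, 0 shut (rad)
- flat_catch (a joint): travel of the shallow case's catch, 0 latched (m)
- nozzle: copper gas nozzle standing upright between the cases, towards their backs, 23 mm across, 60 mm high. Origin: centre of its underside
- wire_brush: wooden scratch brush lying on its wires between the cases, 240 x 30 x 26 mm. Origin: middle, at the table
- chipping_hammer: chipping hammer lying behind the cases, 270 mm long, 22 mm thick. Origin: near the middle of its shaft, at the table
- spray_can: spray can standing at the left, 54 mm across, 190 mm high. Origin: centre of its underside
- tube_offcut: offcut of square steel tube standing on end at the right, 50 x 50 x 70 mm. Origin: centre of its underside
- f_clamp: F-clamp lying flat at the right, about 300 x 120 mm, 32 mm high. Origin: middle of its bar, at the table
- magnet_square: magnetic set square lying flat at the left, about 100 x 100 x 22 mm. Origin: its middle, at the table

How it is judged:
On the way, in this order (a step that is already met when the one before it is completed fails the run):
1. the deep case's catch is pushed fully across while the lid is still shut (value of joint deep_catch above 0.018 m and value of joint deep_lid below 0.1 rad), for 0.1 s.
2. the deep case's lid is past upright and lying back on its stop (value of joint deep_lid above 1.8 rad), for 0.2 s.
At the end, for the whole second after the job is handed in: the deep case's lid rests open on its stop (over 1.8 rad of 1.92), at rest, with its catch still released; the shallow case is shut (under 0.05 rad); both cases stand within 40 mm of where they were; nothing else disturbed (value of joint deep_lid above 1.8 rad and velocity of joint deep_lid between -0.1 and 0.1 rad/s and value of joint deep_catch above 0.014 m and value of joint flat_lid below 0.05 rad and distance of each of deep_case, flat_case from where it was at the start of the episode below 0.04 m and linear speed of deep_case below 0.02 m/s); the robot touches nothing.
It fails at once if the deep case is lifted, tipped or dragged more than 40 mm (distance of deep_case from where it was at the start of the episode above 0.04 m or height (world z) of deep_case above 0.015 m or angle between deep_case's own z axis and vertical above 0.12 rad).
It fails at once if the shallow case is opened, unlatched, lifted or shifted more than 40 mm (value of joint flat_lid above 0.1 rad or value of joint flat_catch above 0.014 m or distance of flat_case from where it was at the start of the episode above 0.04 m or angle between flat_case's own z axis and vertical above 0.12 rad).
It fails at once if the lid is flung open (faster than 7 rad/s) (velocity of joint deep_lid above 7 rad/s).
It fails at once if a thing that should be left alone is shifted more than 40 mm, lifted or knocked over (distance of any of nozzle, wire_brush, chipping_hammer, spray_can, tube_offcut, f_clamp, magnet_square from where it was at the start of the episode above 0.04 m or angle between any of nozzle, spray_can, tube_offcut's own z axis and vertical above 0.5 rad).
It also fails if it takes over 54 s, if anything falls off the work surface, if the arm or the gripper's body presses on something with over 40 N, if the wrist force passes 120 N, or if a joint passes its speed limit or range.

## Robot

A 6-joint arm with a two-finger parallel gripper is mounted at the origin on the work surface. World frame = base frame: x ahead of the robot, y to its left, z up, the work surface at z = 0. Lengths are in m, angles in rad, forces in N, time in s.
With the tool pointing down it reaches from about 0.3 to 1 m from the base axis. Payload 5.1 kg.
Tool frame: the origin (TCP) lies midway between the tips of the shut fingers; the grasp point (between the pads) lies 19 mm behind it; z points along the fingers, x is the direction in which the jaws open and shut, and the axes are right-handed (so a half turn about z gives the same grasp; the last joint's range is limited). The gripper opens to 95 mm and grips with 3 to 60 N. Pads are 20 mm wide; open, the fingers measure 119 mm over their backs; the gripper's body (75 mm by 180 mm) begins 59 mm behind the grasp point.
Start: joints at [1.195, 0.124, 1.65, -0, 1.367, -0.083], TCP at [0.188, 0.622, 0.19] pointing down, gripper open.
Joint ranges: [-2.61, 2.61], [-1.02, 2.33], [0.03, 2.71], [-1.35, 4.49], [0.32, 2.68], [-2.91, 2.91]. Speed limits (rad/s): [2.57, 2.57, 3.14, 3.14, 3.14, 3.14].

## Interface

Orientations are given as a unit quaternion [w, x, y, z].
In Python, from rig import readout, read_camera, job_done gives the robot as it stands. The module is installed in compiled form; this text tells all that it offers.
- The arm moves only by the tool move_arm, never from a script. Its argument "rows" is a list of rows, each a list of 7 numbers: the shift along the tool's x, y, z in mm, then the turn, a rotation vector about the tool's x, y, z in degrees, then the closure, from 0 (fully open) to 1 (shut). A call has exactly 8 rows; each row shifts and turns the commanded pose from where the row before left it, along the tool's axes as they then stand; what a row does not reach is not made up. A row lasts 1/12 s, in which the tool goes at most 41.7 mm and 7.16 degrees, less where a joint would pass 70% of its speed; a pose out of reach is approached as far as the arm can. A call with a gripper value outside its range is refused whole. The fingers move at their own pace and stop on an object; the grip force is fixed at half the most. Time passes only in rows, so rows that do not move let the fingers close, or fill a call up. It gives the time, the measured TCP pose, the force and the opening at its end, in the units of the state.
- readout.read_state(): the state, without advancing time (a new reading comes with each control period).
- read_camera(name): name is "scene" or "top" or "wrist"; returns a dict with "frame" (480x640x3 uint8, red, green, blue), "fx", "fy", "cx", "cy" (pixels), "R" (3x3) and "t" (3): a world point X has camera coordinates R X + t; the wrist camera has in their place "mount" (4x4, takes a point from camera to tool coordinates, whose origin is the TCP and whose axes are the tool frame's). Camera axes: x right, y down, z forward; pixel columns grow to the right and rows downward; lengths in m; the calibration is good to about 2 mm. A picture is of the moment at which its call begins: read the wrist's pose just before it. There is no depth.
- job_done(): hands the job in, once; it reports no verdict.
The state is a dict: "t": time; "joint_pos": joint angles; "joint_vel": joint speeds; "effort": joint torques, N m; "tcp_pos": TCP position; "eef_rot": TCP orientation; "ft_force": force on the tool from outside, world axes, zero at the start; "torque": the same for the moment, N m; "width": opening from 0.0 (shut) to 1.0 (fully open).
Only numpy, scipy, OpenCV 4.12 (cv2) and the standard library are available. Lean on these libraries where they do the work, as an engineer would, in place of code of your own. Each camera call takes 0.05 s, during which the arm holds its last target.

## Working session

There is one attempt and no reset: what is moved stays moved. The work goes in short steps, Python scripts to look and compute and a tool call to move; the robot and the scene stay as the last step left them, time stands still between calls to the robot, and variables do not carry over. Pictures are saved under pics/ and viewed, and the job is handed in when it is done.

Besides the shell and the picture viewer there is one more tool, called after ">>>" by a JSON object that holds its "method" and its "body". move_arm: Moves the arm, as the interface text tells. Its arguments: {"type":"object","properties":{"rows":{"type":"array","items":{"type":"array","items":{"type":"number"}}}},"required":["rows"]}

```bash
mkdir -p pics; ls; cat > h.py <<'E'
import numpy as np, cv2
from scipy.spatial.transform import Rotation as Ro
from rig import readout, read_camera, job_done
def shot(n,f):
    c=read_camera(n); cv2.imwrite('pics/'+f,c['frame'][:,:,::-1]); return c
def ray(c,u,v,z):
    R=np.array(c['R']);t=np.array(c['t']); o=-R.T@t
    d=R.T@np.array([(u-c['cx'])/c['fx'],(v-c['cy'])/c['fy'],1]); return o+d*(z-o[2])/d[2]
def proj(c,X):
    p=np.array(c['R'])@np.array(X)+np.array(c['t']); return np.array([c['fx']*p[0]/p[2]+c['cx'],c['fy']*p[1]/p[2]+c['cy']])
def st():
    s=readout.read_state(); return s
E
python3 - <<'E'
from h import *
s=st(); print(s)
for n in ['scene','top','wrist']:
    c=shot(n,n+'0.png'); print(n,{k:np.array(v).round(4).tolist() for k,v in c.items() if k!='frame'})
import pickle
E
```

```text
pics
{'t': 0.0, 'joint_pos': array([ 1.19541119e+00,  1.24468313e-01,  1.65163906e+00, -2.39379317e-05,
        1.36745311e+00, -8.26166341e-02]), 'joint_vel': array([-0.00067763,  0.0005152 , -0.00116381,  0.00076255,  0.00130597,
        0.00068879]), 'effort': array([ 3.69985419e-04, -4.17587078e+01, -3.59935498e+01,  7.74873002e-02,
        4.89315600e-02, -1.74537595e-04]), 'tcp_pos': array([0.18739362, 0.62170793, 0.18903154]), 'eef_rot': array([ 5.29587803e-04,  8.02682418e-01,  5.96405874e-01, -8.29315282e-04]), 'ft_force': array([-0.43888758, -0.56448221,  0.36788746]), 'torque': array([-0.02930708, -0.03324747,  0.00838552]), 'width': 1.001011271443104}
scene {'fx': 445.748, 'fy': 445.748, 'cx': 325.5659, 'cy': 237.2303, 'R': [[0.0847, 0.9963, -0.0151], [0.5427, -0.0589, -0.8379], [-0.8356, 0.0627, -0.5457]], 't': [-0.0384, -0.2507, 1.575]}
top {'fx': 585.781, 'fy': 585.781, 'cx': 321.391, 'cy': 231.5426, 'R': [[0.0069, -1.0, 0.0037], [-0.9827, -0.0075, -0.1851], [0.1851, -0.0024, -0.9827]], 't': [-0.0162, 0.612, 1.5953]}
wrist {'fx': 358.4369, 'fy': 358.4369, 'cx': 314.2535, 'cy': 241.1449, 'mount': [[1.0, -0.0011, 0.0004, 0.0006], [0.0009, 0.9597, 0.2812, -0.0785], [-0.0007, -0.2812, 0.9597, -0.1946], [0.0, 0.0, 0.0, 1.0]]}
```

View pics/scene0.png

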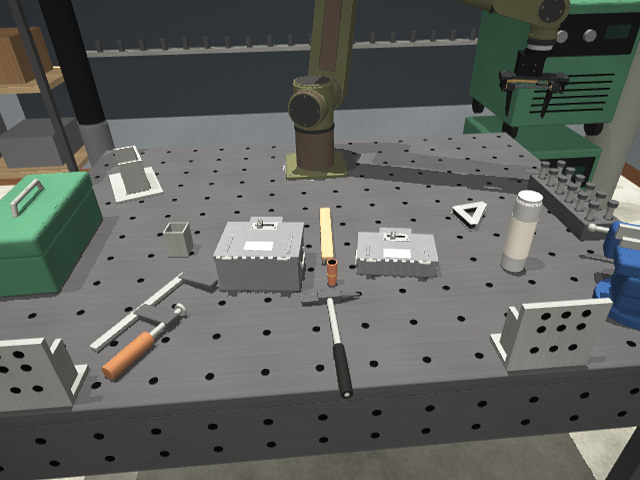

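View pics/top0.png

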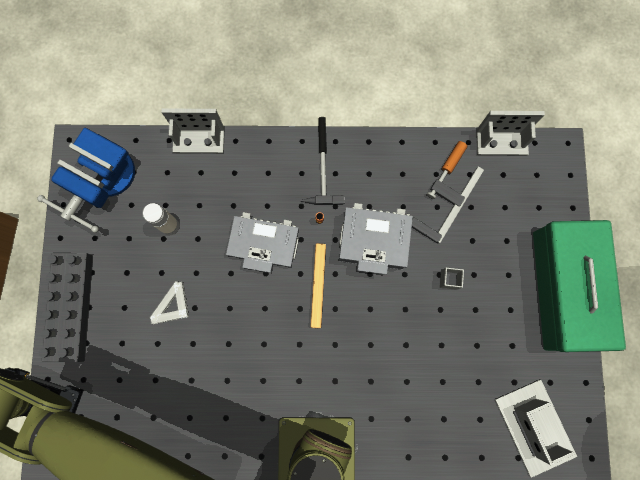

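The deep case is the one on the right: its lid is near (376,238) in the top view and at (262,250) in the scene view. The shallow case is at (262,242) in the top view. I'll zoom in on the deep case.

```bash
python3 - <<'E'
from h import *
a=cv2.imread('pics/top0.png')[190:290,320:430]; cv2.imwrite('pics/topz.png',cv2.resize(a,None,fx=7,fy=6,interpolation=cv2.INTER_CUBIC)[:600])
a=cv2.imread('pics/scene0.png')[205:305,205:315]; cv2.imwrite('pics/scz.png',cv2.resize(a,None,fx=7,fy=6,interpolation=cv2.INTER_CUBIC)[:600])
E
```

```text
(no output)
```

View pics/topz.png

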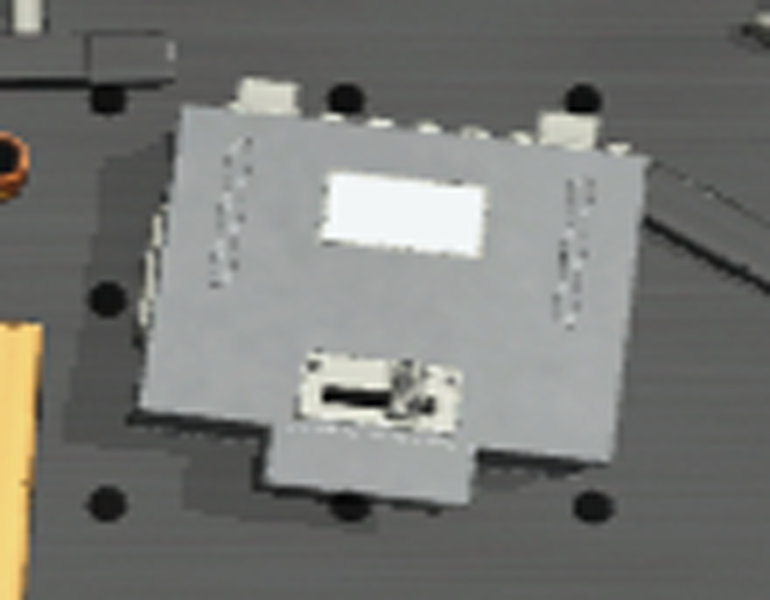

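View pics/scz.png

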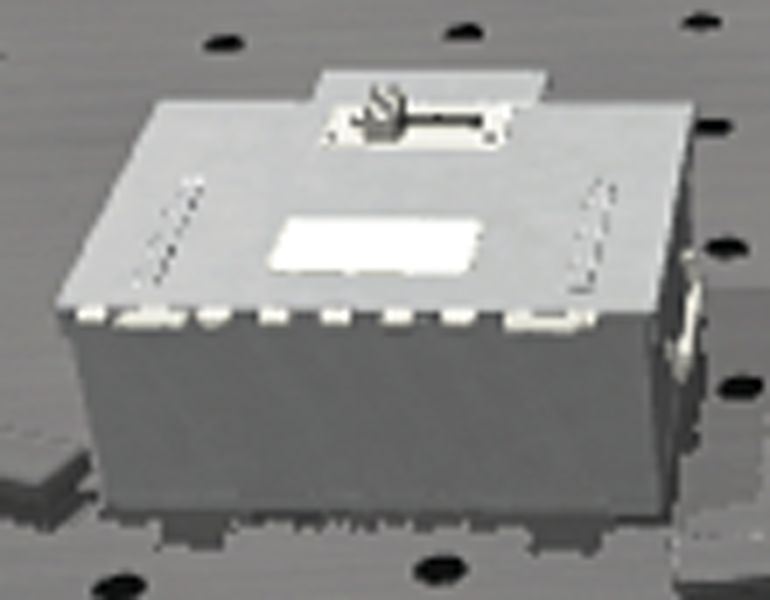

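```bash
python3 - <<'E'
from h import *
c=read_camera('top'); d=read_camera('scene')
P=lambda c,x,y,o,z=.093: ray(c,o[0]+(x+.5)/7-.5,o[1]+(y+.5)/6-.5,z)
T={k:P(c,*v,(320,190)) for k,v in dict(BL=(183,106),BR=(648,160),FR=(612,462),FL=(138,412),LL=(263,486),LR=(468,502)).items()}
S={k:P(d,*v,(205,205)) for k,v in dict(BL=(655,311),BR=(60,303),FR=(158,102),FL=(694,102),LL=(547,72),LR=(320,71)).items()}
for n,Q in (('top',T),('scene',S)):
    print(n,{k:v.round(4).tolist() for k,v in Q.items()})
    back=(Q['BL']+Q['BR'])/2; f=(Q['FL']+Q['FR'])/2
    ax=(Q['BL']-Q['FL']+Q['BR']-Q['FR'])/2; ay=(Q['BL']-Q['BR']+Q['FL']-Q['FR'])/2
    print('len',np.linalg.norm(ax),'wid',np.linalg.norm(Q['BL']-Q['BR']),np.linalg.norm(Q['FL']-Q['FR']),np.linalg.norm(Q['LL']-Q['LR']),'yaw',np.arctan2(ax[1],ax[0]),np.arctan2(-ay[0],ay[1]),'back',back,'front',f,'lip',(Q['LL']+Q['LR'])/2)
# thumb: z .105
print('thumb top',P(c,407,380,(320,190),.105),'scene',P(d,385,98,(205,205),.105))
E
```

```text
top {'BL': [0.6747, -0.0788, 0.093], 'BR': [0.6505, -0.2631, 0.093], 'FR': [0.5098, -0.246, 0.093], 'FL': [0.5314, -0.0611, 0.093], 'LL': [0.4979, -0.1098, 0.093], 'LR': [0.4912, -0.1896, 0.093]}
len 0.1429919417808291 wid 0.18585927220118412 0.18612856022533275 0.0800229366106904 yaw -0.12200625510848735 -0.1233034689178176 back [ 0.66256281 -0.17097808  0.093     ] front [ 0.52063381 -0.15357542  0.093     ] lip [ 0.49451593 -0.14972026  0.093     ]
scene {'BL': [0.6732, -0.0764, 0.093], 'BR': [0.6487, -0.2597, 0.093], 'FR': [0.5091, -0.2435, 0.093], 'FL': [0.5295, -0.0581, 0.093], 'LL': [0.4999, -0.1087, 0.093], 'LR': [0.4902, -0.1887, 0.093]}
len 0.14268354466571 wid 0.1849814584745987 0.18649559528269172 0.08058879387861148 yaw -0.12116063548571897 -0.1213496992358427 back [ 0.66092236 -0.16803432  0.093     ] front [ 0.51928482 -0.15078896  0.093     ] lip [ 0.49505591 -0.14865287  0.093     ]
thumb top [ 0.54513442 -0.16526163  0.105     ] scene [ 0.53488803 -0.16292907  0.105     ]
```

```bash
cat >> h.py <<'E'
C=np.array([.593,-.161,0]); YAW=-.122
RC=Ro.from_euler('z',YAW)
def w(p): return C+RC.apply(np.array(p)/1000.)   # case mm -> world
def tool(s=None):
    s=s or st(); q=s['eef_rot']; return np.array(s['tcp_pos']),Ro.from_quat([q[1],q[2],q[3],q[0]])
def delta(Pw,Rw=None):
    "shift mm in tool axes, rotvec deg in tool axes"
    p,R=tool(); d=R.inv().apply(Pw-p)*1000
    return d.round(1), (np.degrees((R.inv()*Rw).as_rotvec()).round(2) if Rw is not None else None)
def down(phi=90,yaw=YAW):
    "tool z pitched phi deg below horizontal along case x; tool x along case +y"
    f=np.radians(phi); z=np.array([np.cos(f),0,-np.sin(f)]); x=np.array([0,1,0]); y=np.cross(z,x)
    return Ro.from_euler('z',yaw)*Ro.from_matrix(np.c_[x,y,z])
E
python3 - <<'E'
from h import *
c=read_camera('top'); 
print('can',ray(c,153,213,.19)); print('nozzle',ray(c,319,217,.06),'brush',ray(c,320,245,.026),ray(c,317,327,.026),'tube',ray(c,454,279,.07))
print('catchstart',w([-53.5,-41,98]),delta(w([-53.5,-45,250]),down()))
E
```

```text
can [0.63289846 0.42720845 0.19      ]
nozzle [ 0.65342638 -0.00469775  0.06      ] brush [ 0.57878305 -0.00812206  0.026     ] [ 0.34697029 -0.00145752  0.026     ] tube [ 0.47927561 -0.3785063   0.07      ]
catchstart [ 0.53490805 -0.19518444  0.098     ] (array([-686.2,  569.2,  -59.7]), array([-0.01,  0.04, -9.79]))
```

>>> {"method": "move_arm", "body": {"rows": [[0, 0, -35, 0, 0, -5, 1], [0, 0, -35, 0, 0, -4.8, 1], [-34.5, 20, 0, 0, 0, 0, 1], [-34.5, 20, 0, 0, 0, 0, 1], [-34.5, 20, 0, 0, 0, 0, 1], [-34.5, 20, 0, 0, 0, 0, 1], [-34.5, 20, 0, 0, 0, 0, 1], [-34.5, 20, 0, 0, 0, 0, 1]]}}

```text
t: 0.97
tcp_pos: [0.2818, 0.4006, 0.2602]
eef_rot: [0.0, 0.749, 0.663, 0.0]
ft_force: [1.2, -0.2, -0.5]
width: 0.496
```

```bash
python3 - <<'E'
from h import *
s=st(); print(s['t'],s['joint_pos'],s['tcp_pos'],s['width'],s['ft_force'])
print(delta(w([-53.5,-45,250]),down()))
E
```

```text
0.9667 [ 8.48130734e-01 -2.73927030e-01  1.90937511e+00 -1.67925888e-04
  1.50576325e+00 -6.01657651e-01] [0.28181339 0.40055226 0.26024495] 0.49627606204055597 [ 1.22057496 -0.20775081 -0.46663965]
(array([-564.8,  323.1,   10.2]), array([ 0.02, -0.01,  0.06]))
```

>>> {"method": "move_arm", "body": {"rows": [[-35, 20, 0, 0, 0, 0, 1], [-35, 20, 0, 0, 0, 0, 1], [-35, 20, 0, 0, 0, 0, 1], [-35, 20, 0, 0, 0, 0, 1], [-35, 20, 0, 0, 0, 0, 1], [-35, 20, 0, 0, 0, 0, 1], [-35, 20, 0, 0, 0, 0, 1], [-35, 20, 0, 0, 0, 0, 1]]}}

```text
t: 1.63
tcp_pos: [0.4067, 0.103, 0.2606]
eef_rot: [0.0, 0.749, 0.663, 0.001]
ft_force: [0.8, -0.1, 0.2]
width: 0.006
```

>>> {"method": "move_arm", "body": {"rows": [[-35, 20, 0, 0, 0, 0, 1], [-35, 20, 0, 0, 0, 0, 1], [-35, 20, 0, 0, 0, 0, 1], [-35, 20, 0, 0, 0, 0, 1], [-35, 20, 0, 0, 0, 0, 1], [-35, 20, 0, 0, 0, 0, 1], [-35, 20, 10, 0, 0, 0, 1], [0, 0, 0, 0, 0, 0, 1]]}}

```text
t: 2.3
tcp_pos: [0.5161, -0.1605, 0.2477]
eef_rot: [-0.001, 0.751, 0.661, -0.001]
ft_force: [-1.7, 0.1, -0.8]
width: 0.004
```

```bash
python3 - <<'E'
from h import *
s=st(); print(s['t'],s['joint_pos'],s['tcp_pos'],s['width'],s['ft_force'])
print(delta(w([-53.5,-45,110]),down()))
c=shot('wrist','w1.png'); shot('top','t1.png')
E
```

```text
2.3 [-0.39965887 -0.14776719  1.82357831 -0.00200695  1.46820676 -1.84305266] [ 0.51612339 -0.16050665  0.24767272] 0.0035195576108451557 [-1.67941515  0.11210254 -0.79440143]
(array([-35.8,  23.4, 137.7]), array([-0.16,  0.07, -0.3 ]))
```

View pics/w1.png

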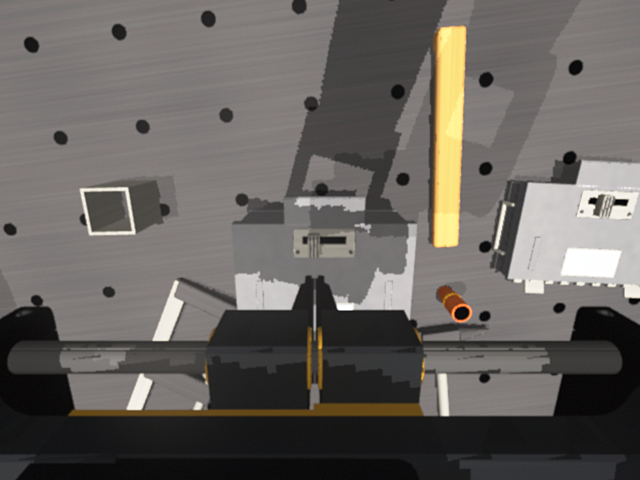

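View pics/t1.png

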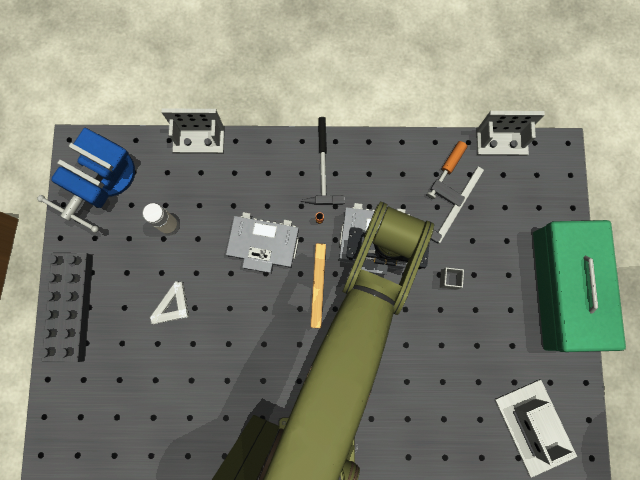

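The wrist view shows the deep case's thumb near (313,245), its plate from (293,230) to (354,257), and the lip's front edge along row ~197 from x=285 to 365. The tapered fingertips are at (314,280).

```bash
cat >> h.py <<'E'
def wcam(c,s):
    p,R=tool(s); M=np.eye(4); M[:3,:3]=R.as_matrix(); M[:3,3]=p
    X=np.linalg.inv(M@np.array(c['mount'])); return dict(c,R=X[:3,:3],t=X[:3,3])
def inv(p): return RC.inv().apply(np.array(p)-C)*1000
E
python3 - <<'E'
from h import *
s=st(); c=wcam(read_camera('wrist'),s)
a=c['frame'][185:285,255:385,::-1]; cv2.imwrite('pics/w1z.png',cv2.resize(a,None,fx=6,fy=6,interpolation=cv2.INTER_CUBIC))
for n,p in dict(thumb=w([-53.5,-11,105]),lipL=w([-101,40,93]),lipR=w([-101,-40,93]),fr=w([-73,-93,93])).items(): print(n,proj(c,p))
E
```

```text
thumb [307.24056038 244.8478728 ]
lipL [358.91442294 194.86320066]
lipR [277.51567756 195.14998792]
fr [225.62837466 223.10589284]
```

View pics/w1z.png

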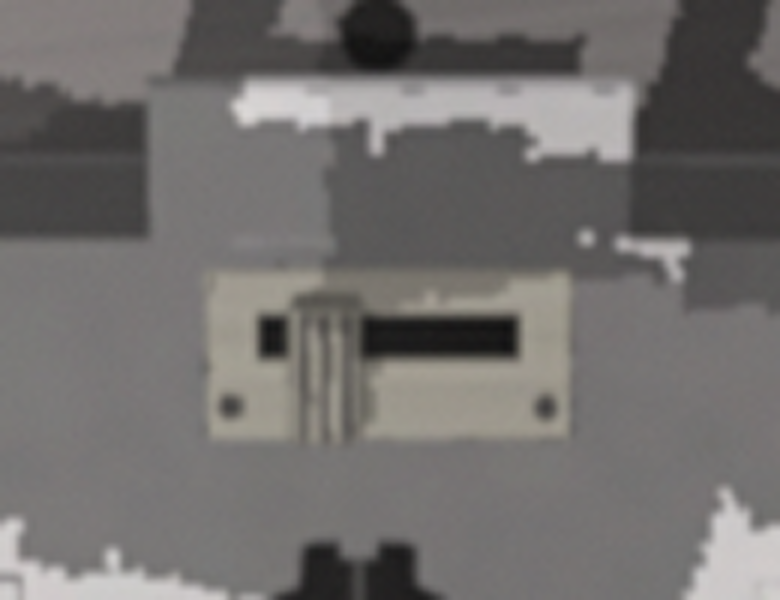

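```bash
sed -i 's/^C=np.*/C=np.array([.5945,-.1598,0]); YAW=-.122/' h.py; python3 - <<'E'
from h import *
s=st(); c=wcam(read_camera('wrist'),s)
print(proj(c,tool(s)[0]),delta(w([-53.5,-42,98.5]),down()),st()['t'],st()['ft_force'])
E
```

```text
[313.43339802 276.40440477] (array([-37.6,  25.6, 151.9]), array([-0.  , -0.02,  0.03])) 2.5 [-0.11245675 -0.17478433 -0.13645678]
```

>>> {"method": "move_arm", "body": {"rows": [[-19, 13, 15, 0, 0, 0, 1], [-19, 13, 20, 0, 0, 0, 1], [0, 0, 25, 0, 0, 0, 1], [0, 0, 25, 0, 0, 0, 1], [0, 0, 25, 0, 0, 0, 1], [0, 0, 20, 0, 0, 0, 1], [0, 0, 12, 0, 0, 0, 1], [0, 0, 10, 0, 0, 0, 1]]}}

```text
t: 3.17
tcp_pos: [0.5366, -0.1947, 0.0977]
eef_rot: [-0.0, 0.748, 0.663, 0.0]
ft_force: [-0.0, -0.1, -0.4]
width: 0.002
```

```bash
python3 - <<'E'
from h import *
s=st(); c=wcam(shot('wrist','w2.png'),s)
shot('scene','s2.png')
print(s['tcp_pos'],inv(s['tcp_pos']),s['ft_force'],s['joint_pos'],st()['tcp_pos'])
a=cv2.imread('pics/w2.png')[150:350,230:430]; b=cv2.imread('pics/s2.png')[180:310,200:330]
cv2.imwrite('pics/z2.png',np.hstack([cv2.resize(a,(400,400),interpolation=3),cv2.resize(b,(400,400),interpolation=3)]))
E
```

```text
[ 0.53656846 -0.19468739  0.09766647] [-53.25524137 -41.67820738  97.6664717 ] [-0.03652737 -0.12299683 -0.42654852] [-4.42178977e-01  2.66865427e-02  1.91405470e+00  1.36585492e-04
  1.20114404e+00 -1.89313042e+00] [ 0.53614669 -0.19497186  0.097325  ]
```

View pics/z2.png

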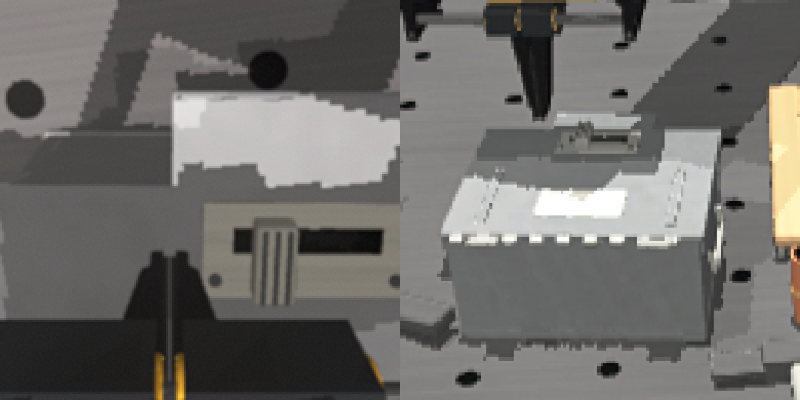

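The wrist crop shows the narrow fingertips about 17 mm short of the thumb's right-hand flat, in line with it along the case's x. The scene crop shows the tips just above the lid. I'll push along tool +x.

>>> {"method": "move_arm", "body": {"rows": [[6, 0, 0, 0, 0, 0, 1], [6, 0, 0, 0, 0, 0, 1], [4, 0, 0, 0, 0, 0, 1], [4, 0, 0, 0, 0, 0, 1], [4, 0, 0, 0, 0, 0, 1], [4, 0, 0, 0, 0, 0, 1], [4, 0, 0, 0, 0, 0, 1], [2, 0, 0, 0, 0, 0, 1]]}}

```text
t: 3.93
tcp_pos: [0.541, -0.1618, 0.0983]
eef_rot: [-0.0, 0.749, 0.663, 0.0]
ft_force: [0.7, -0.2, -0.3]
width: 0.006
```

```bash
cat > v.py <<'E'
from h import *
import sys
k=sys.argv[1]
s=st(); c=wcam(shot('wrist','w%s.png'%k),s)
print(s['t'],s['tcp_pos'],inv(s['tcp_pos']).round(1),s['ft_force'],s['joint_pos'].round(3))
a=cv2.imread('pics/w%s.png'%k)[150:350,230:430]
cv2.imwrite('pics/z%s.png'%k,cv2.resize(a,(600,600),interpolation=3))
E
python3 v.py 3
```

```text
3.9333 [ 0.54100175 -0.16184807  0.09829047] [-52.9  -8.5  98.3] [ 0.66949004 -0.16236238 -0.33178549] [-0.386  0.012  1.927  0.     1.202 -1.835]
```

View pics/z3.png

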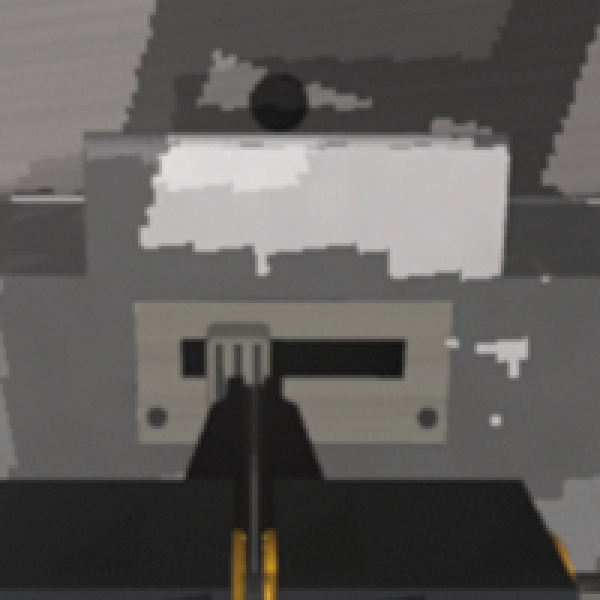

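The wrist picture shows the thumb still at the latched end (columns ~299–320). The fingertips now overlap it and there is no force reading, so they appear to be above it. I'll check the tip height in the scene view.

```bash
python3 - <<'E'
from h import *
c=shot('scene','s3.png'); s=st(); p=s['tcp_pos']
print('tcp',proj(c,p),'thumb pts',[proj(c,w([x,y,z])).round(1).tolist() for x,y,z in [(-53.5,-11,105),(-41.5,-11,105),(-41.5,-11,93)]], 'tcp case',inv(p))
a=c['frame'][190:270,215:305,::-1]; cv2.imwrite('pics/z3s.png',cv2.resize(a,None,fx=7,fy=7,interpolation=3))
d=shot('top','t3.png');print(proj(d,p))
b=d['frame'][220:290,340:430,::-1]; cv2.imwrite('pics/z3t.png',cv2.resize(b,None,fx=7,fy=7,interpolation=3))
E
```

```text
tcp [260.12157016 224.64775994] thumb pts [[258.9, 222.1], [258.1, 224.7], [258.6, 229.0]] tcp case [-52.8568658   -8.73544367  98.2385219 ]
[376.30730864 254.7857099 ]
```

View pics/z3s.png

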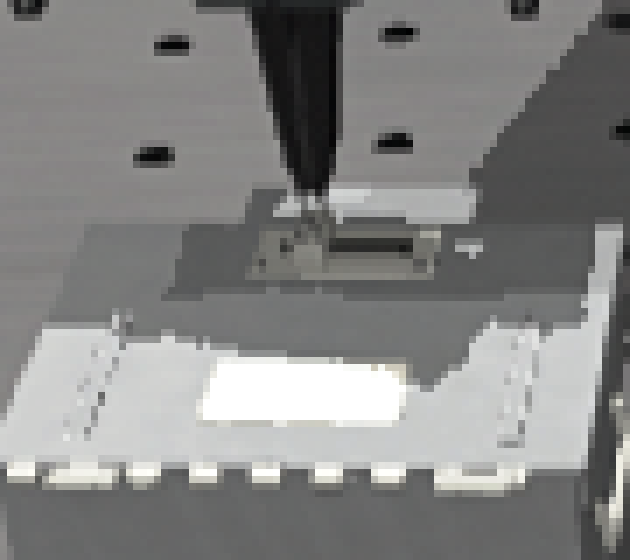

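The dark fingertips end at scene pixel (259.6,218), about 7 px above where the TCP projects (260,224.6). So the real tips are about 18 mm short of the reported TCP and passed over the thumb. I'll go back and lower in steps, watching the force.

>>> {"method": "move_arm", "body": {"rows": [[-8, 0, 0, 0, 0, 0, 1], [-8, 0, 0, 0, 0, 0, 1], [-8, 0, 0, 0, 0, 0, 1], [-8, 0, 0, 0, 0, 0, 1], [0, 0, 0, 0, 0, 0, 1], [0, 0, 2, 0, 0, 0, 1], [0, 0, 2, 0, 0, 0, 1], [0, 0, 2, 0, 0, 0, 1]]}}

```text
t: 4.75
tcp_pos: [0.537, -0.194, 0.0919]
eef_rot: [-0.0, 0.749, 0.663, 0.0]
ft_force: [0.5, 0.4, -0.8]
width: 0.005
```

```bash
cat > v2.py <<'E'
from h import *
import sys
k=sys.argv[1]
s=st(); c=shot('wrist','w%s.png'%k); d=shot('scene','s%s.png'%k)
print(s['t'],s['tcp_pos'],inv(s['tcp_pos']).round(1),s['ft_force'].round(2),s['joint_pos'].round(3),s['width'])
a=c['frame'][150:350,230:430,::-1]; b=d['frame'][165:275,205:315,::-1]
cv2.imwrite('pics/z%s.png'%k,np.hstack([cv2.resize(a,(400,400),interpolation=3),cv2.resize(b,(400,400),interpolation=3)]))
E
python3 v2.py 4
```

```text
4.75 [ 0.53695596 -0.19402321  0.09193347] [-53.  -41.   91.9] [ 0.47  0.43 -0.76] [-0.441  0.033  1.918  0.     1.191 -1.89 ] 0.004635262610786434
```

View pics/z4.png

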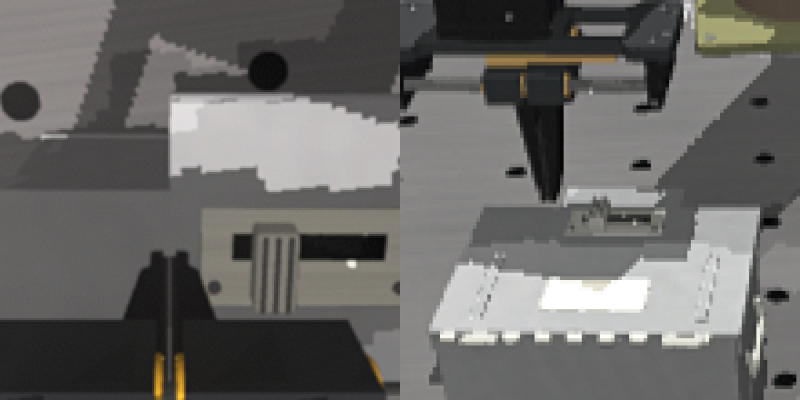

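```bash
python3 - <<'E'
from h import *
c=read_camera('scene'); p=st()['tcp_pos']
for dx in (-8,0,8):
  for z in (90,100,110,115): print(dx,z,proj(c,w([-53+dx,-41,z])).round(1))
d=c['frame'][165:240,225:270,::-1];cv2.imwrite('pics/zz.png',cv2.resize(d,None,fx=8,fy=8,interpolation=0))
E
```

```text
-8 90 [247.7 225.7]
-8 100 [247.2 222.2]
-8 110 [246.7 218.6]
-8 115 [246.5 216.7]
0 90 [247.  227.5]
0 100 [246.6 223.9]
0 110 [246.1 220.3]
0 115 [245.9 218.5]
8 90 [246.4 229.2]
8 100 [245.9 225.7]
8 110 [245.5 222. ]
8 115 [245.2 220.2]
```

View pics/zz.png

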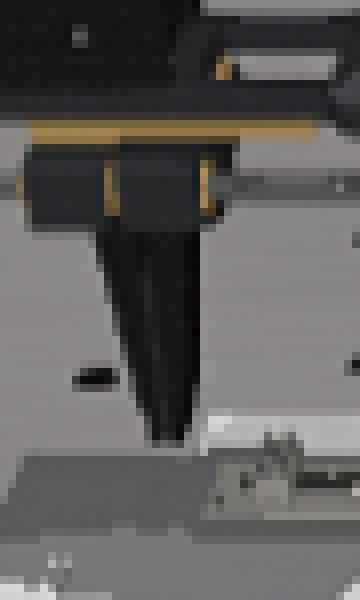

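The tip bottom is at scene (246,220.9), which puts it at z ≈ 108 mm while the TCP reads 92. The tips are therefore about 16 mm above the TCP, so I'll go 10 mm lower.

>>> {"method": "move_arm", "body": {"rows": [[0, 0, 2, 0, 0, 0, 1], [0, 0, 2, 0, 0, 0, 1], [0, 0, 2, 0, 0, 0, 1], [0, 0, 2, 0, 0, 0, 1], [0, 0, 1, 0, 0, 0, 1], [0, 0, 0, 0, 0, 0, 1], [0, 0, 0, 0, 0, 0, 1], [0, 0, 0, 0, 0, 0, 1]]}}

```text
t: 5.57
tcp_pos: [0.5371, -0.1942, 0.0834]
eef_rot: [0.0, 0.749, 0.663, 0.0]
ft_force: [-0.3, -0.9, -0.6]
width: 0.007
```

```bash
python3 v2.py 5
```

```text
5.5667 [ 0.53712671 -0.19421392  0.08335385] [-52.8 -41.1  83.4] [-0.3  -0.88 -0.62] [-0.441  0.042  1.924  0.     1.175 -1.89 ] 0.006861173219729922
```

View pics/z5.png

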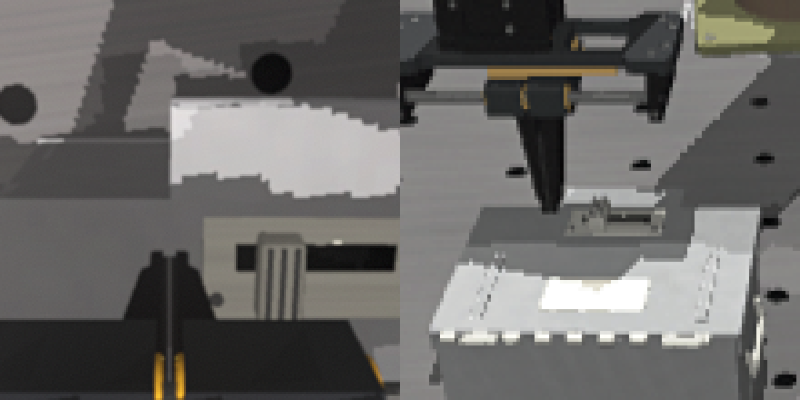

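>>> {"method": "move_arm", "body": {"rows": [[0, 0, 2, 0, 0, 0, 1], [6, 0, 0, 0, 0, 0, 1], [6, 0, 0, 0, 0, 0, 1], [4, 0, 0, 0, 0, 0, 1], [3, 0, 0, 0, 0, 0, 1], [3, 0, 0, 0, 0, 0, 1], [3, 0, 0, 0, 0, 0, 1], [3, 0, 0, 0, 0, 0, 1]]}}

```text
t: 6.33
tcp_pos: [0.5406, -0.1661, 0.0814]
eef_rot: [0.0, 0.749, 0.663, 0.0]
ft_force: [-0.3, -0.7, 0.0]
width: 0.006
```

```bash
python3 v2.py 6
```

```text
6.3333 [ 0.54056609 -0.16606162  0.08136929] [-52.8 -12.8  81.4] [-0.3  -0.65  0.02] [-0.393  0.032  1.938 -0.     1.171 -1.842] 0.006479902898871423
```

View pics/z6.png

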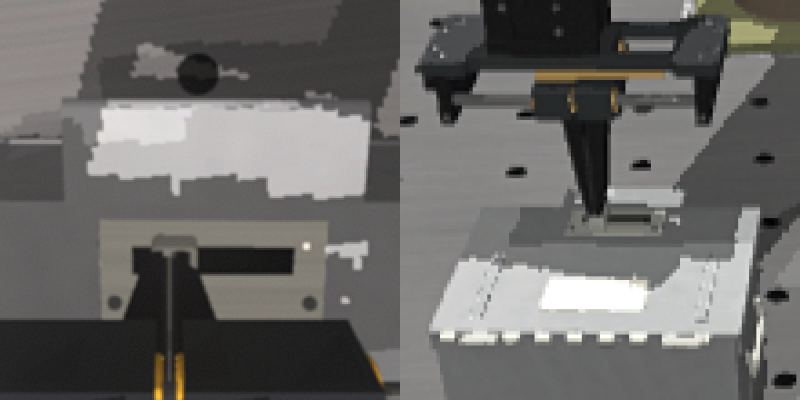

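The thumb is still at its latched end (crop column 175 against plate 100–327), and the tips are again just over it. Assuming 20 mm pads, the wrist view puts the tips about 25 mm above the reported TCP. I'll back off and lower until the force shows contact with the lid, which fixes the tip height directly.

>>> {"method": "move_arm", "body": {"rows": [[-8, 0, 0, 0, 0, 0, 1], [-8, 0, 0, 0, 0, 0, 1], [-8, 0, 0, 0, 0, 0, 1], [-4, 0, 0, 0, 0, 0, 1], [0, 0, 2, 0, 0, 0, 1], [0, 0, 2, 0, 0, 0, 1], [0, 0, 2, 0, 0, 0, 1], [0, 0, 0, 0, 0, 0, 1]]}}

```text
t: 7.1
tcp_pos: [0.5365, -0.1938, 0.0744]
eef_rot: [-0.001, 0.749, 0.663, -0.0]
ft_force: [-0.7, 0.0, 0.3]
width: 0.004
```

>>> {"method": "move_arm", "body": {"rows": [[0, 0, 1, 0, 0, 0, 1], [0, 0, 1, 0, 0, 0, 1], [0, 0, 1, 0, 0, 0, 1], [0, 0, 0, 0, 0, 0, 1], [0, 0, 0, 0, 0, 0, 1], [0, 0, 0, 0, 0, 0, 1], [0, 0, 0, 0, 0, 0, 1], [0, 0, 0, 0, 0, 0, 1]]}}

```text
t: 7.77
tcp_pos: [0.5371, -0.1942, 0.0723]
eef_rot: [0.0, 0.749, 0.663, 0.0]
ft_force: [-0.5, 0.6, 0.2]
width: 0.001
```

```bash
python3 v2.py 7
```

```text
7.7667 [ 0.53710894 -0.19420547  0.07233919] [-52.8 -41.1  72.3] [-0.46  0.61  0.25] [-0.441  0.054  1.931 -0.     1.156 -1.89 ] 0.0008915700961051997
```

View pics/z7.png

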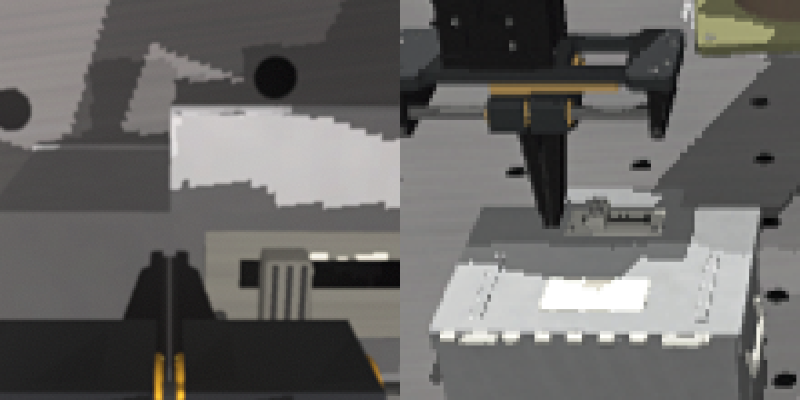

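>>> {"method": "move_arm", "body": {"rows": [[6, 0, 0, 0, 0, 0, 1], [6, 0, 0, 0, 0, 0, 1], [3, 0, 0, 0, 0, 0, 1], [3, 0, 0, 0, 0, 0, 1], [3, 0, 0, 0, 0, 0, 1], [3, 0, 0, 0, 0, 0, 1], [3, 0, 0, 0, 0, 0, 1], [3, 0, 0, 0, 0, 0, 1]]}}

```text
t: 8.53
tcp_pos: [0.5408, -0.1643, 0.0724]
eef_rot: [0.0, 0.749, 0.663, -0.0]
ft_force: [-0.1, -1.3, 0.7]
width: 0.004
```

```bash
python3 v2.py 8
```

```text
8.5333 [ 0.54078211 -0.16428141  0.07236515] [-52.8 -11.   72.4] [-0.13 -1.31  0.72] [-0.39   0.041  1.945 -0.     1.155 -1.839] 0.0036142967613344416
```

View pics/z8.png

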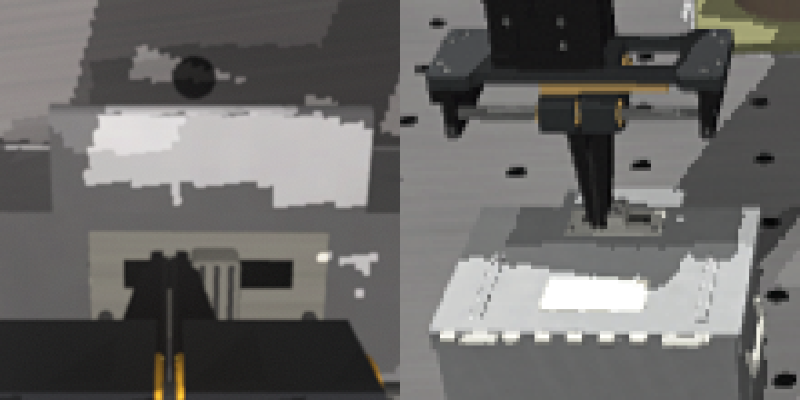

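The thumb is moving: it is now at crop column 215 with the plate centre at 209, about half travel, and the push force is ~1.3 N. I'll push the rest.

>>> {"method": "move_arm", "body": {"rows": [[3, 0, 0, 0, 0, 0, 1], [3, 0, 0, 0, 0, 0, 1], [2, 0, 0, 0, 0, 0, 1], [1, 0, 0, 0, 0, 0, 1], [1, 0, 0, 0, 0, 0, 1], [1, 0, 0, 0, 0, 0, 1], [0, 0, 0, 0, 0, 0, 1], [0, 0, 0, 0, 0, 0, 1]]}}

```text
t: 9.3
tcp_pos: [0.542, -0.1544, 0.0725]
eef_rot: [0.001, 0.749, 0.663, -0.001]
ft_force: [-1.1, -4.7, 1.0]
width: -0.0
```

```bash
python3 v2.py 9
```

```text
9.3 [ 0.54203261 -0.154418    0.07247034] [-52.7  -1.   72.5] [-1.08 -4.72  0.97] [-0.372  0.038  1.949 -0.002  1.155 -1.82 ] -2.324741858707793e-05
```

View pics/z9.png

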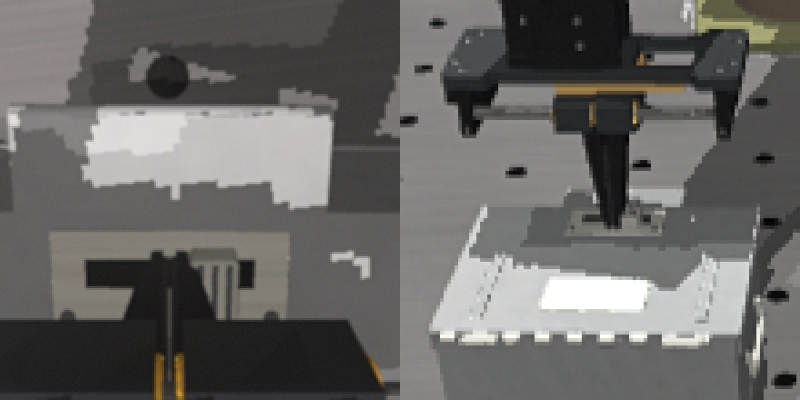

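Force has risen to 4.7 N against the stop. The thumb has moved about 85 crop px relative to the plate, roughly 22 mm, so the catch is fully across. I'll back off and rise, then fit the arm geometry to plan the tilted reach under the lip.

>>> {"method": "move_arm", "body": {"rows": [[-3, 0, 0, 0, 0, 0, 1], [-3, 0, 0, 0, 0, 0, 1], [0, 0, -15, 0, 0, 0, 1], [0, 0, -30, 0, 0, 0, 1], [0, -20, -30, 0, 0, 0, 1], [0, -30, -30, 0, 0, 0, 1], [0, -35, -15, 5, 0, 0, 1], [0, -35, 0, 5, 0, 0, 1]]}}

```text
t: 10.07
tcp_pos: [0.4231, -0.1451, 0.1996]
eef_rot: [-0.063, 0.746, 0.66, -0.057]
ft_force: [0.6, 0.6, -0.0]
width: 0.005
```

```bash
python3 v2.py 10; python3 - <<'E'
from h import *
from scipy.optimize import least_squares
s=st();print(s['joint_pos'],s['tcp_pos'],s['eef_rot'])
D=[([1.195,.12447,1.6516,1.3675],[.18739,.62171,.18903]),([.84813,-.27393,1.90938,1.50576],[.28181,.40055,.26024]),([-.39966,-.14777,1.82358,1.46821],[.51612,-.16051,.24767]),([-.44218,.02669,1.91405,1.20114],[.53657,-.19469,.09767]),([-.372,.038,1.949,1.155],[.54203,-.15442,.07247]),([s['joint_pos'][i] for i in (0,1,2,4)],list(s['tcp_pos']))]
def f(x,q):
    a,L1,L2,dl,h,d,lat=x; r=a+L1*np.sin(q[1])+L2*np.sin(q[1]+q[2]+dl)+d*np.sin(q[1]+q[2]+q[3]); z=h+L1*np.cos(q[1])+L2*np.cos(q[1]+q[2]+dl)+d*np.cos(q[1]+q[2]+q[3])
    return np.array([r*np.cos(q[0])-lat*np.sin(q[0]),r*np.sin(q[0])+lat*np.cos(q[0]),z])
g=lambda x:np.concatenate([f(x,q)-p for q,p in D])
R=least_squares(g,[0,.4,.4,0,.3,.25,.05]); print(R.x.round(4),abs(R.fun).max())
np.save('kin.npy',R.x)
E
```

```text
10.0667 [ 0.42308965 -0.14512496  0.19959433] [-171.9   -6.3  199.6] [ 0.59  0.56 -0.04] [-0.415 -0.219  1.972 -0.05   1.551 -1.859] 0.005467869975863376
[-0.41502573 -0.21623261  1.97699761 -0.04942898  1.54736221 -1.85844892] [ 0.42216168 -0.14452769  0.19585029] [-0.06510159  0.74610794  0.66015603 -0.05726032]
[0.0008 0.4518 0.6135 0.0675 0.2232 0.317  0.0509] 0.01180682329881863
```

View pics/w10.png

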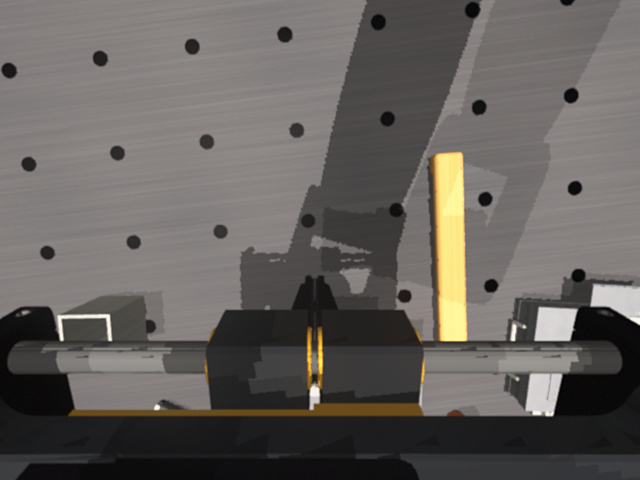

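The turn went the wrong way (positive about tool x tilts the tips back towards the robot). I'll turn negative instead, up to about 45° below horizontal, and see whether it is reachable.

>>> {"method": "move_arm", "body": {"rows": [[0, 0, 0, -7, 0, 0, 1], [0, 0, 0, -7, 0, 0, 1], [0, 0, 0, -7, 0, 0, 1], [0, 0, 0, -7, 0, 0, 1], [0, 0, 0, -7, 0, 0, 1], [0, 0, 0, -7, 0, 0, 1], [0, 0, 0, -7, 0, 0, 1], [0, 0, 0, -6, 0, 0, 1]]}}

```text
t: 10.83
tcp_pos: [0.4237, -0.1448, 0.1938]
eef_rot: [0.287, 0.691, 0.612, 0.256]
ft_force: [-43.6, 20.2, 33.9]
width: 0.004
```

```bash
cat >> h.py <<'E'
TIP=25.; B=10.
def tcp_for(U,phi):
    "U case mm (x,z) of upper tip corner -> world TCP"
    f=np.radians(phi); z=np.array([np.cos(f),0,-np.sin(f)]); y=np.array([np.sin(f),0,np.cos(f)])
    return w(np.array([U[0],0,U[1]])+TIP*z-B*y)
E
python3 - <<'E'
from h import *
from scipy.optimize import least_squares
s=st();print(s['t'],s['joint_pos'].round(3),s['tcp_pos'],np.degrees((down(45).inv()*tool()[1]).as_rotvec()))
print(delta(tcp_for((-135,60),45),down(45)))
print(delta(tcp_for((-88,60),45),down(45)))
E
```

```text
10.8333 [-0.764 -1.025  2.594  0.544  0.969 -2.385] [ 0.42371955 -0.14477205  0.19381652] [-0.22483002  0.12045427  0.04597013]
(array([  5.5, -79.5, 145. ]), array([ 0.22, -0.12, -0.05]))
(array([  5.5, -46.4, 178.4]), array([ 0.22, -0.12, -0.05]))
```

```bash
python3 - <<'E'
from h import *
shot('scene','s11.png'); s=st(); print(s['joint_pos'],s['joint_vel'],s['ft_force'],s['tcp_pos'])
E
```

```text
[-0.76906776 -1.02181727  2.60610751  0.54680624  0.96892629 -2.38882583] [ 0.05979124  0.05467751 -0.01325246 -0.2462933   0.09337385  0.22727864] [-1.23201148  3.72170297 -6.64315221] [ 0.42104314 -0.14409807  0.18331169]
```

View pics/s11.png

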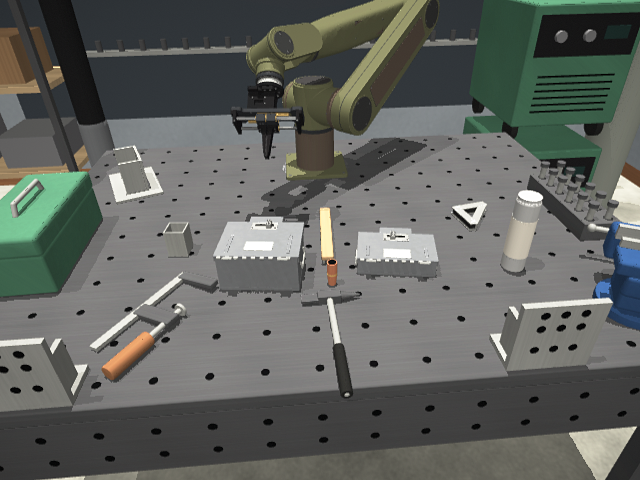

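```bash
cat > kin.py <<'E'
from h import *
from scipy.optimize import least_squares
Z=np.array([0,0,-1.])
s=st();q=s['joint_pos']
D=[([1.195,.12447,1.6516],[.18739,.62171,.18903],Z),([.84813,-.27393,1.90938],[.28181,.40055,.26024],Z),([-.39966,-.14777,1.82358],[.51612,-.16051,.24767],Z),([-.44218,.02669,1.91405],[.53657,-.19469,.09767],Z),([-.372,.038,1.949],[.54203,-.15442,.07247],Z),(q[:3],s['tcp_pos'],tool(s)[1].apply([0,0,1]))]
def f(x,q):
    a,L1,L2,dl,h,lat=x[:6]; r=a+L1*np.sin(q[1])+L2*np.sin(q[1]+q[2]+dl); z=h+L1*np.cos(q[1])+L2*np.cos(q[1]+q[2]+dl)
    return np.array([r*np.cos(q[0])-lat*np.sin(q[0]),r*np.sin(q[0])+lat*np.cos(q[0]),z])
g=lambda x:np.concatenate([f(x,q)+x[6]*zt-p for q,p,zt in D])
R=least_squares(g,[0,.4,.4,0,.3,.05,.25]); x=R.x; print(x.round(4),abs(R.fun).max())
np.save('kin.npy',x)
def ik(P,zt,g0=(-.5,-.8,2.4)):
    Wp=P-x[6]*zt; r=least_squares(lambda q:f(x,q)-Wp,g0); return r.x,np.linalg.norm(r.fun)
E
cat > t.py <<'E'
from kin import *
for phi in (30,45,55,65):
  for U in ((-135,60),(-88,60),(-88,100)):
    zt=down(phi).apply([0,0,1]); qq,e=ik(tcp_for(U,phi),zt)
    # j5: angle between forearm and tool
    print(phi,U,qq.round(3),round(e,4))
E
python3 t.py
```

```text
[0.001  0.4515 0.6127 0.0664 0.222  0.0535 0.3165] 0.0005255633914005298
30 (-135, 60) [-0.731 -0.512  2.768] 0.0
30 (-88, 60) [-0.631 -0.314  2.654] 0.0
30 (-88, 100) [-0.631 -0.464  2.656] 0.0
45 (-135, 60) [-0.636 -0.548  2.657] 0.0
45 (-88, 60) [-0.563 -0.369  2.551] 0.0
45 (-88, 100) [-0.563 -0.47   2.534] 0.0
55 (-135, 60) [-0.575 -0.489  2.558] 0.0
55 (-88, 60) [-0.517 -0.332  2.456] 0.0
55 (-88, 100) [-0.517 -0.413  2.434] 0.0
65 (-135, 60) [-0.521 -0.4    2.45 ] 0.0
65 (-88, 60) [-0.475 -0.262  2.351] 0.0
65 (-88, 100) [-0.475 -0.329  2.325] 0.0
```

```bash
cat > t.py <<'E'
from kin import *
def j5(qq,zt):
    t=qq[1]+qq[2]; a=np.array([np.sin(t)*np.cos(qq[0]),np.sin(t)*np.sin(qq[0]),np.cos(t)]); return np.arccos(a@zt)
s=st(); print('check',j5(s['joint_pos'],tool(s)[1].apply([0,0,1])),s['joint_pos'][4])
def path(th,phi0,sl=18):
    t=np.radians(th); H=np.array([70,90.])
    e=H+np.array([-171*np.cos(t)-3*np.sin(-t)*-1*0,171*np.sin(t)])   # lip edge, mid
    e=e+3*np.array([-np.sin(t),-np.cos(t)])*1  # underside of roll
    phi=max(phi0,min(th,90)); d=np.radians(max(phi0,th)) ; 
    return e+sl*np.array([np.cos(d),-np.sin(d)]),phi
if __name__=='__main__':
  for phi0 in (45,55,60):
    for th in (0,20,40,60,80,90,100,108):
      U,phi=path(th,phi0); zt=down(phi).apply([0,0,1]); qq,e=ik(tcp_for(U,phi),zt,(-.4,-.2,2.4)); print(phi0,th,phi,U.round(0),tcp_for(U,phi).round(3),qq.round(2),round(j5(qq,zt),2),round(e,3))
E
python3 t.py
```

```text
[0.001  0.4515 0.6127 0.0664 0.222  0.0535 0.3165] 0.0005255633914005298
check 0.9689262948459028 0.968926294845903
45 0 45 [-88.  74.] [ 0.517 -0.15   0.05 ] [-0.56 -0.41  2.55] 0.4 0.0
45 20 45 [-79. 133.] [ 0.527 -0.151  0.108] [-0.55 -0.51  2.49] 0.51 0.0
45 40 45 [-50. 185.] [ 0.555 -0.155  0.16 ] [-0.52 -0.49  2.39] 0.56 0.0
45 60 60 [ -9. 221.] [ 0.589 -0.159  0.194] [-0.43 -0.3   2.11] 0.84 0.0
45 80 80 [ 40. 240.] [ 0.629 -0.164  0.214] [-0.36 -0.    1.75] 1.22 0.0
45 90 90 [ 67. 243.] [ 0.651 -0.167  0.218] [-0.33  0.16  1.57] 1.42 0.0
45 100 90 [ 94. 241.] [ 0.677 -0.17   0.216] [-0.32  0.22  1.5 ] 1.42 0.0
45 108 90 [114. 236.] [ 0.698 -0.173  0.211] [-0.32  0.26  1.46] 1.42 0.0
55 0 55 [-91.  72.] [ 0.511 -0.15   0.046] [-0.52 -0.37  2.46] 0.53 0.0
55 20 55 [-81. 131.] [ 0.52  -0.151  0.105] [-0.51 -0.44  2.4 ] 0.65 0.0
55 40 55 [-53. 183.] [ 0.548 -0.154  0.157] [-0.48 -0.43  2.29] 0.72 0.0
55 60 60 [ -9. 221.] [ 0.589 -0.159  0.194] [-0.43 -0.3   2.11] 0.84 0.0
55 80 80 [ 40. 240.] [ 0.629 -0.164  0.214] [-0.36 -0.    1.75] 1.22 0.0
55 90 90 [ 67. 243.] [ 0.651 -0.167  0.218] [-0.33  0.16  1.57] 1.42 0.0
55 100 90 [ 94. 241.] [ 0.677 -0.17   0.216] [-0.32  0.22  1.5 ] 1.42 0.0
55 108 90 [114. 236.] [ 0.698 -0.173  0.211] [-0.32  0.26  1.46] 1.42 0.0
60 0 60 [-92.  71.] [ 0.507 -0.149  0.045] [-0.5  -0.33  2.41] 0.6 0.0
60 20 60 [-83. 130.] [ 0.516 -0.15   0.103] [-0.49 -0.4   2.35] 0.72 0.0
60 40 60 [-54. 182.] [ 0.545 -0.154  0.155] [-0.46 -0.38  2.24] 0.8 0.0
60 60 60 [ -9. 221.] [ 0.589 -0.159  0.194] [-0.43 -0.3   2.11] 0.84 0.0
60 80 80 [ 40. 240.] [ 0.629 -0.164  0.214] [-0.36 -0.    1.75] 1.22 0.0
60 90 90 [ 67. 243.] [ 0.651 -0.167  0.218] [-0.33  0.16  1.57] 1.42 0.0
60 100 90 [ 94. 241.] [ 0.677 -0.17   0.216] [-0.32  0.22  1.5 ] 1.42 0.0
60 108 90 [114. 236.] [ 0.698 -0.173  0.211] [-0.32  0.26  1.46] 1.42 0.0
```

```bash
python3 - <<'E' | tail -4
from t import *
print(st()['ft_force'],st()['joint_pos'].round(3))
for U in ((-135,60),(-90,60)):
    zt=down(50).apply([0,0,1]); P=tcp_for(U,50); qq,e=ik(P,zt); print(P,qq.round(2),j5(qq,zt),delta(P,down(50)))
E
```

```text
check 0.9689262948459028 0.968926294845903
[-1.23201148  3.72170297 -6.64315221] [-0.769 -1.022  2.606  0.547  0.969 -2.389]
[ 0.46885017 -0.14439421  0.03442101] [-0.61 -0.52  2.61] 0.510690650813589 (array([  4. , -70.8, 139.4]), array([ 4.63, -0.39, -0.48]))
[ 0.51351569 -0.1498706   0.03442101] [-0.54 -0.36  2.51] 0.42825823995011447 (array([  4.1, -38.8, 171. ]), array([ 4.63, -0.39, -0.48]))
```

>>> {"method": "move_arm", "body": {"rows": [[0.5, -12, 23, 0, 0, 0, 1], [0.5, -12, 23, 0, 0, 0, 1], [0.5, -12, 23, 0, 0, 0, 1], [0.5, -12, 23, 0, 0, 0, 1], [1, -12, 23, 0, 0, 0, 1], [1, -11, 24, 0, 0, 0, 1], [0, 0, 0, 4.6, 0, 0, 1], [0, 0, 0, 0, 0, 0, 1]]}}

```text
t: 11.55
tcp_pos: [0.4724, -0.1469, 0.0456]
eef_rot: [0.258, 0.703, 0.622, 0.229]
ft_force: [1.2, 0.1, 1.0]
width: 0.004
```

```bash
python3 v2.py 12; python3 - <<'E' | tail -2
from t import *
for U in ((-135,60),(-90,60)):
    P=tcp_for(U,50); print(delta(P,down(50)))
E
```

```text
11.55 [ 0.47242631 -0.14688775  0.04561138] [-122.7   -2.    45.6] [1.22 0.14 0.98] [-0.61  -0.536  2.596  0.647  0.53  -2.533] 0.0038218197397251004
(array([  2.2, -12. ,   7.2]), array([ 0.77, -0.06,  0.09]))
(array([ 2.1, 22.1, 36.5]), array([ 0.77, -0.06,  0.09]))
```

View pics/w12.png

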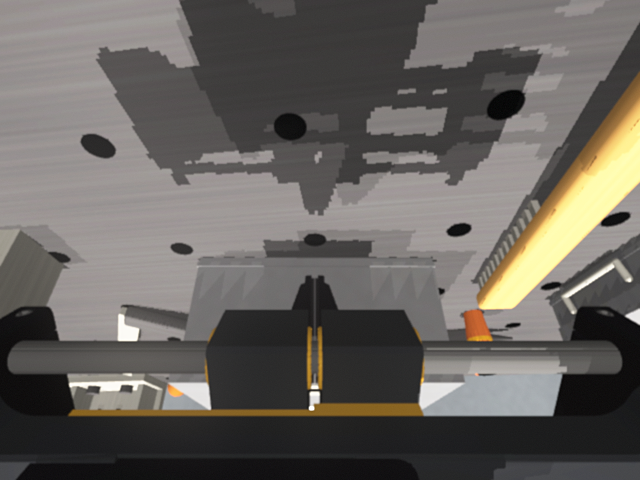

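View pics/s12.png

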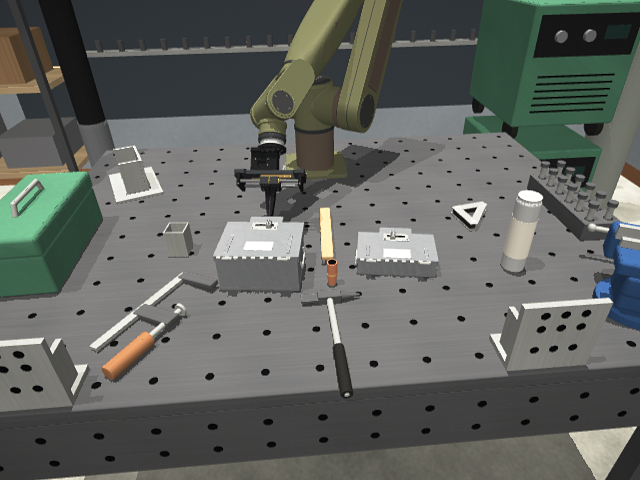

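The scene view shows the tilted gripper in front of the case at (270,200), and the lid still shut. The wrist view shows the case front between columns 185 and 450, with the fingers aimed at its middle. Next I go down and then under the lip.

>>> {"method": "move_arm", "body": {"rows": [[2, -12, 7, 0.8, 0, 0, 1], [0, 6, 5, 0, 0, 0, 1], [0, 6, 5, 0, 0, 0, 1], [0, 6, 5, 0, 0, 0, 1], [0, 6, 5, 0, 0, 0, 1], [0, 6, 5, 0, 0, 0, 1], [0, 4, 4, 0, 0, 0, 1], [0, 0, 0, 0, 0, 0, 1]]}}

```text
t: 12.32
tcp_pos: [0.512, -0.15, 0.0329]
eef_rot: [0.255, 0.704, 0.623, 0.226]
ft_force: [-0.2, 0.2, -0.2]
width: 0.003
```

```bash
python3 v2.py 13; python3 - <<'E' | tail -1
from t import *
P=tcp_for((-90,60),50); print(delta(P,down(50)))
E
```

```text
12.3167 [ 0.51198901 -0.14999221  0.03294551] [-83.1  -0.3  32.9] [-0.16  0.21 -0.17] [-0.545 -0.361  2.51   0.683  0.43  -2.541] 0.0030909888726806203
(array([ 0. ,  3.1, -0.1]), array([-0.19, -0.05,  0.01]))
```

View pics/w13.png

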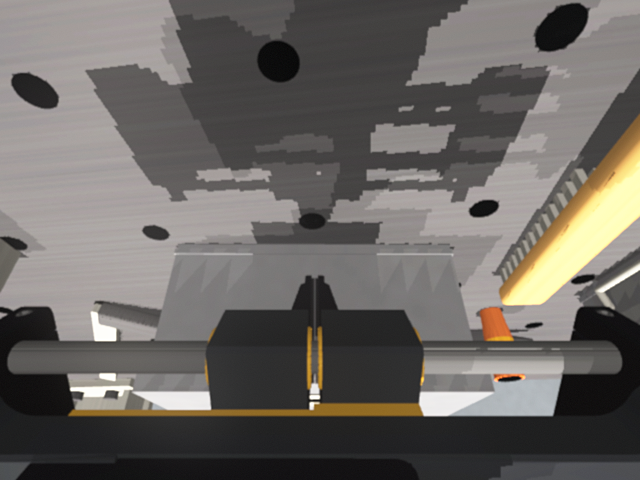

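View pics/z13.png

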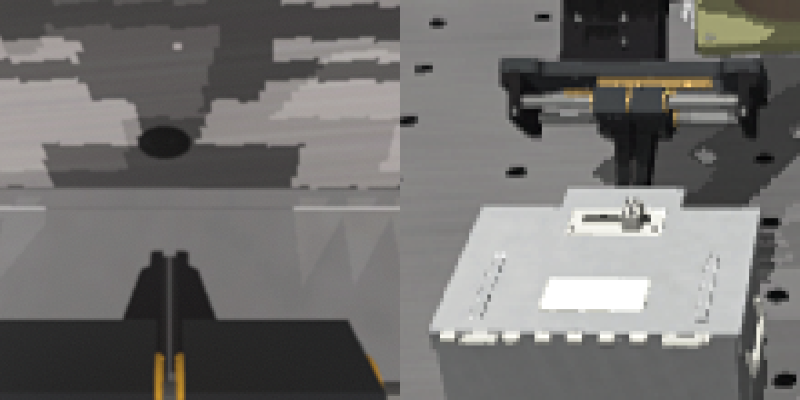

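The scene crop shows the thumb at the released end (left of case) and the finger going beneath the middle of the lip. I'll work out the arc in tool axes.

```bash
cat > rows.py <<'E'
from t import *
import sys
ths=[float(a) for a in sys.argv[1:]]
p,R=tool()
for th in ths:
    U,phi=path(th,50); P=tcp_for(U,phi); Rn=down(phi)
    d=R.inv().apply(P-p)*1000; rv=np.degrees((R.inv()*Rn).as_rotvec())
    print(th,round(phi,1),d.round(1),rv.round(1)); p,R=P,Rn
E
python3 rows.py 0 3 6 9 12 15 18 21 24 | tail -9
```

```text
0.0 50 [ 0.  12.  -9.8] [-0.2 -0.   0. ]
3.0 50 [ 0.   5.8 -6.8] [0. 0. 0.]
6.0 50 [-0.   6.2 -6.5] [0. 0. 0.]
9.0 50 [ 0.   6.5 -6.2] [0. 0. 0.]
12.0 50 [-0.   6.8 -5.8] [0. 0. 0.]
15.0 50 [ 0.   7.1 -5.5] [0. 0. 0.]
18.0 50 [-0.   7.4 -5.1] [0. 0. 0.]
21.0 50 [-0.   7.6 -4.7] [0. 0. 0.]
24.0 50 [-0.   7.9 -4.3] [0. 0. 0.]
```

>>> {"method": "move_arm", "body": {"rows": [[0, 4, -3.3, 0, 0, 0, 1], [0, 4, -3.3, 0, 0, 0, 1], [0, 4, -3.2, 0, 0, 0, 1], [0, 5.8, -6.8, 0, 0, 0, 1], [0, 6.2, -6.5, 0, 0, 0, 1], [0, 6.5, -6.2, 0, 0, 0, 1], [0, 6.8, -5.8, 0, 0, 0, 1], [0, 7.1, -5.5, 0, 0, 0, 1]]}}

```text
t: 13.08
tcp_pos: [0.5188, -0.1503, 0.092]
eef_rot: [0.254, 0.704, 0.624, 0.225]
ft_force: [-2.0, 1.3, -0.9]
width: 0.007
```

```bash
python3 v2.py 14;python3 rows.py 15 18 21 24 27 30 33 36 39| tail -9
```

```text
13.0833 [ 0.51881412 -0.15026868  0.0919911 ] [-76.3   0.2  92. ] [-1.99  1.34 -0.95] [-0.535 -0.465  2.462  0.511  0.554 -2.341] 0.0073414792367196635
15.0 50 [ 0.3 -2.4  0.8] [-0.1 -0.   0.1]
18.0 50 [-0.   7.4 -5.1] [0. 0. 0.]
21.0 50 [-0.   7.6 -4.7] [0. 0. 0.]
24.0 50 [-0.   7.9 -4.3] [0. 0. 0.]
27.0 50 [ 0.   8.1 -3.9] [0. 0. 0.]
30.0 50 [-0.   8.3 -3.4] [0. 0. 0.]
33.0 50 [ 0.   8.4 -3. ] [0. 0. 0.]
36.0 50 [-0.   8.6 -2.5] [0. 0. 0.]
39.0 50 [ 0.   8.7 -2.1] [0. 0. 0.]
```

View pics/z14.png

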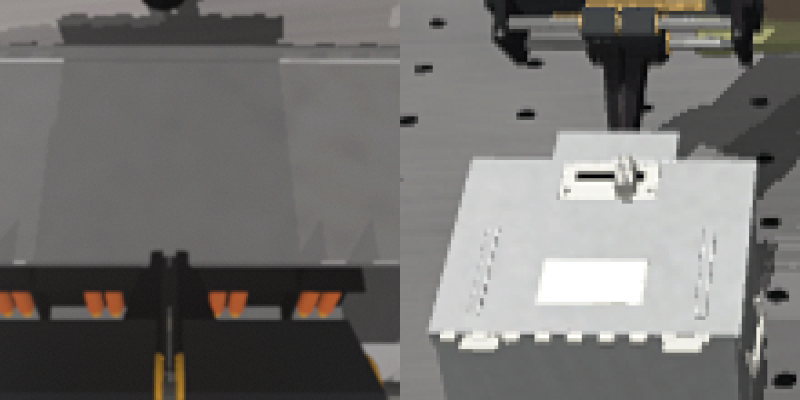

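The lid is lifting: the orange contact tips inside now show in the wrist view at crop rows ~290–315. I'll continue along the arc.

>>> {"method": "move_arm", "body": {"rows": [[0, 7.4, -5.1, 0, 0, 0, 1], [0, 7.6, -4.7, 0, 0, 0, 1], [0, 7.9, -4.3, 0, 0, 0, 1], [0, 8.1, -3.9, 0, 0, 0, 1], [0, 8.3, -3.4, 0, 0, 0, 1], [0, 8.4, -3, 0, 0, 0, 1], [0, 8.6, -2.5, 0, 0, 0, 1], [0, 8.7, -2.1, 0, 0, 0, 1]]}}

```text
t: 13.85
tcp_pos: [0.5516, -0.1548, 0.1573]
eef_rot: [0.255, 0.704, 0.623, 0.226]
ft_force: [-0.2, 0.9, -2.1]
width: 0.005
```

```bash
python3 v2.py 15;python3 rows.py 39 42 45 48 51 54 57 60 63 | tail -9
```

```text
13.85 [ 0.5515809  -0.15483262  0.15726292] [-43.2  -0.3 157.3] [-0.21  0.94 -2.11] [-0.5   -0.46   2.342  0.408  0.64  -2.201] 0.0051786178075227144
39.0 50 [ 0.7 -3.9  0.5] [0.  0.  0.1]
42.0 50 [-0.   8.8 -1.6] [0. 0. 0.]
45.0 50 [ 0.   8.9 -1.2] [0. 0. 0.]
48.0 50 [-0.   8.9 -0.7] [0. 0. 0.]
51.0 51.0 [ 0.   8.2 -0.4] [ 1.  0. -0.]
54.0 54.0 [-0.   6.7 -0.5] [ 3. -0.  0.]
57.0 57.0 [ 0.   6.7 -0.5] [ 3.  0. -0.]
60.0 60.0 [ 0.   6.7 -0.5] [3. 0. 0.]
63.0 63.0 [ 0.   6.7 -0.5] [ 3.  0. -0.]
```

View pics/z15.png

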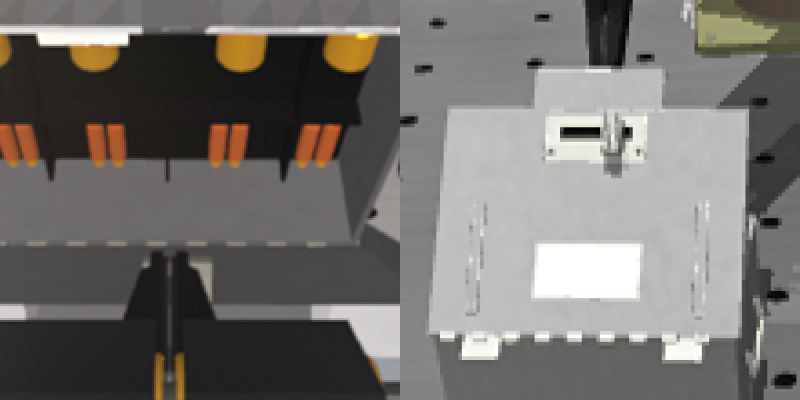

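>>> {"method": "move_arm", "body": {"rows": [[0, 7, -1.6, 0, 0, 0, 1], [0, 8, -1.2, 0, 0, 0, 1], [0, 8.5, -0.7, 0, 0, 0, 1], [0, 8.2, -0.4, 1, 0, 0, 1], [0, 6.7, -0.5, 3, 0, 0, 1], [0, 6.7, -0.5, 3, 0, 0, 1], [0, 6.7, -0.5, 3, 0, 0, 1], [0, 6.7, -0.5, 3, 0, 0, 1]]}}

```text
t: 14.62
tcp_pos: [0.5942, -0.1601, 0.1972]
eef_rot: [0.173, 0.729, 0.645, 0.153]
ft_force: [-1.6, 0.6, -0.2]
width: 0.003
```

```bash
python3 v2.py 16;python3 rows.py 63 66 69 72 75 78 81 84 87 90| tail -10
```

```text
14.6167 [ 0.59419739 -0.16006659  0.19720065] [ -0.3  -0.3 197.2] [-1.56  0.62 -0.22] [-0.418 -0.258  2.058  0.169  0.9   -1.943] 0.0029749937980112166
63.0 63.0 [ 0.5 -2.3  0.4] [0.1 0.  0.1]
66.0 66.0 [-0.   6.7 -0.5] [3. 0. 0.]
69.0 69.0 [ 0.   6.7 -0.5] [ 3.  0. -0.]
72.0 72.0 [-0.   6.7 -0.5] [3. 0. 0.]
75.0 75.0 [-0.   6.7 -0.5] [3. 0. 0.]
78.0 78.0 [-0.   6.7 -0.5] [ 3. -0. -0.]
81.0 81.0 [ 0.   6.7 -0.5] [ 3. -0.  0.]
84.0 84.0 [-0.   6.7 -0.5] [ 3. -0.  0.]
87.0 87.0 [-0.   6.7 -0.5] [3. 0. 0.]
90.0 90.0 [ 0.   6.7 -0.5] [ 3.  0. -0.]
```

View pics/z16.png

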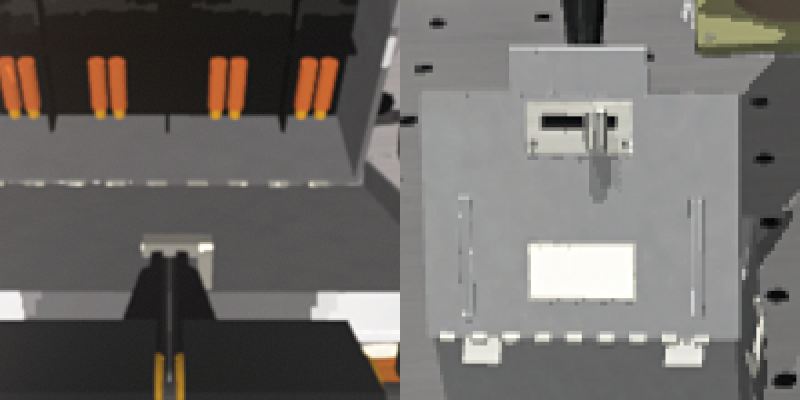

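View pics/s16.png

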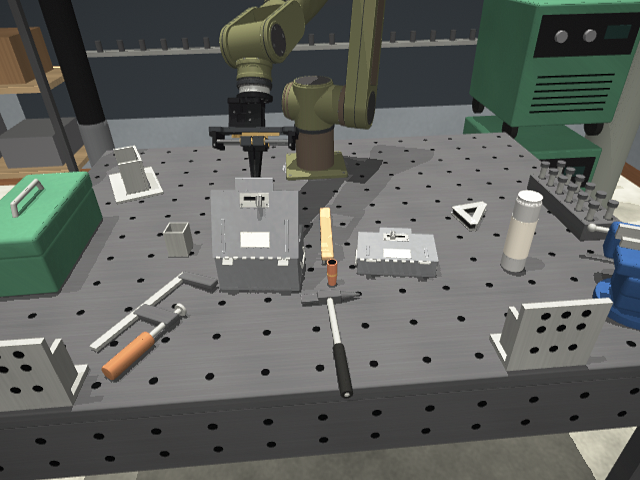

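The lid stands at about 60° and the case hasn't moved (scene: lid from (215,195) to (300,262)). I'll continue.

>>> {"method": "move_arm", "body": {"rows": [[0, 5.5, -0.5, 3, 0, 0, 1], [0, 6.2, -0.5, 3, 0, 0, 1], [0, 6.7, -0.5, 3, 0, 0, 1], [0, 6.7, -0.5, 3, 0, 0, 1], [0, 6.7, -0.5, 3, 0, 0, 1], [0, 6.7, -0.5, 3, 0, 0, 1], [0, 6.7, -0.5, 3, 0, 0, 1], [0, 6.7, -0.5, 3, 0, 0, 1]]}}

```text
t: 15.38
tcp_pos: [0.6418, -0.1656, 0.2143]
eef_rot: [0.018, 0.748, 0.663, 0.016]
ft_force: [-0.6, -0.9, -0.3]
width: 0.004
```

```bash
python3 v2.py 17;python3 rows.py 87 90 92 94 96 98 100 102 104 106 108| tail -11
```

```text
15.3833 [ 0.64177636 -0.16555959  0.21434111] [ 47.6   0.  214.3] [-0.58 -0.9  -0.29] [-0.339  0.105  1.63   0.012  1.359 -1.791] 0.0044201020749267276
87.0 87.0 [ 0.   1.5 -3.4] [-0.1 -0.1  0.1]
90.0 90.0 [ 0.   6.7 -0.5] [ 3.  0. -0.]
92.0 90 [-0.   5.3 -0. ] [0. 0. 0.]
94.0 90 [0.  5.3 0.2] [0. 0. 0.]
96.0 90 [0.  5.3 0.4] [0. 0. 0.]
98.0 90 [-0.   5.3  0.5] [0. 0. 0.]
100.0 90 [-0.   5.3  0.7] [0. 0. 0.]
102.0 90 [0.  5.3 0.9] [0. 0. 0.]
104.0 90 [-0.   5.2  1.1] [0. 0. 0.]
106.0 90 [0.  5.2 1.3] [0. 0. 0.]
108.0 90 [-0.   5.1  1.5] [0. 0. 0.]
```

View pics/z17.png

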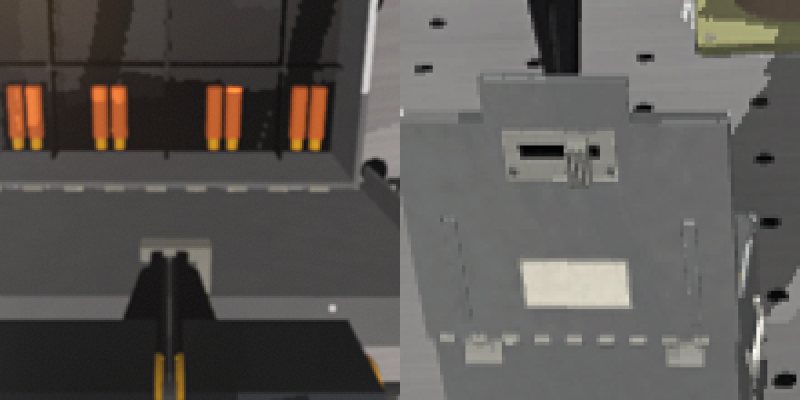

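The lid is nearly upright (~85°). I'll push slowly past the balance point at about 4 mm per row.

>>> {"method": "move_arm", "body": {"rows": [[0, 4, -1, 1, 0, 0, 1], [0, 4, -1, 1, 0, 0, 1], [0, 4, -1, 1, 0, 0, 1], [0, 4, 0, 0, 0, 0, 1], [0, 4, 0, 0, 0, 0, 1], [0, 4, 0, 0, 0, 0, 1], [0, 4, 0, 0, 0, 0, 1], [0, 4, 0, 0, 0, 0, 1]]}}

```text
t: 16.15
tcp_pos: [0.6733, -0.1695, 0.2174]
eef_rot: [-0.001, 0.749, 0.663, -0.001]
ft_force: [-1.0, -0.1, -0.3]
width: 0.005
```

```bash
python3 v2.py 18;python3 rows.py 98 100 102 104 106 108| tail -6
```

```text
16.15 [ 0.67327854 -0.16951212  0.21738275] [ 7.940e+01 -1.000e-01  2.174e+02] [-0.95 -0.06 -0.26] [-0.324  0.207  1.511 -0.     1.427 -1.773] 0.0047280057114624284
98.0 90 [ 0.1 -1.2  0.3] [-0.2 -0.   0. ]
100.0 90 [-0.   5.3  0.7] [0. 0. 0.]
102.0 90 [0.  5.3 0.9] [0. 0. 0.]
104.0 90 [-0.   5.2  1.1] [0. 0. 0.]
106.0 90 [0.  5.2 1.3] [0. 0. 0.]
108.0 90 [-0.   5.1  1.5] [0. 0. 0.]
```

View pics/z18.png

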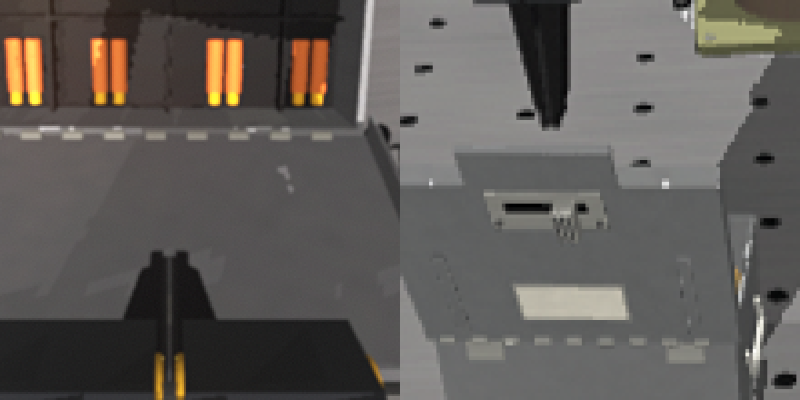

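View pics/s18.png

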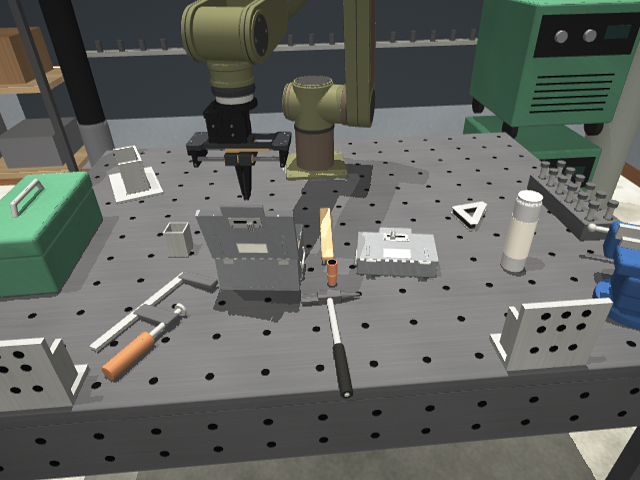

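The lid has gone past the balance point and now leans back clear of the finger (scene: lip edge from (220,207) to (263,206)). I'll retract straight back and up, then check the angle.

>>> {"method": "move_arm", "body": {"rows": [[0, -10, -10, 0, 0, 0, 1], [0, -20, -20, 0, 0, 0, 1], [0, -25, -25, 0, 0, 0, 1], [0, -25, -25, 0, 0, 0, 1], [0, -25, -25, 0, 0, 0, 1], [0, -25, -15, 0, 0, 0, 1], [0, -20, 0, 0, 0, 0, 1], [0, 0, 0, 0, 0, 0, 1]]}}

```text
t: 16.92
tcp_pos: [0.5228, -0.1513, 0.3411]
eef_rot: [0.001, 0.749, 0.663, -0.0]
ft_force: [0.8, 0.1, -0.3]
width: 0.006
```

```bash
python3 v2.py 19; python3 - <<'E'
from h import *
c=shot('scene','s19b.png'); shot('top','t19.png')
for a in (90,100,105,110):
    t=np.radians(a); print(a,[proj(c,w([70-174*np.cos(t)+3*np.sin(t)*1,y,90+171*np.sin(t)])).round(1).tolist() for y in (40,-40)])
E
```

```text
16.9167 [ 0.5228214  -0.15132983  0.34109945] [-7.220e+01 -3.000e-01  3.411e+02] [ 0.84  0.08 -0.33] [-3.800e-01 -1.620e-01  1.684e+00 -1.000e-03  1.619e+00 -1.829e+00] 0.005681127683287104
90 [[266.7, 187.0], [225.8, 186.9]]
100 [[264.5, 195.5], [222.4, 195.3]]
105 [[263.4, 200.8], [220.8, 200.6]]
110 [[262.4, 206.7], [219.3, 206.4]]
```

View pics/s19b.png

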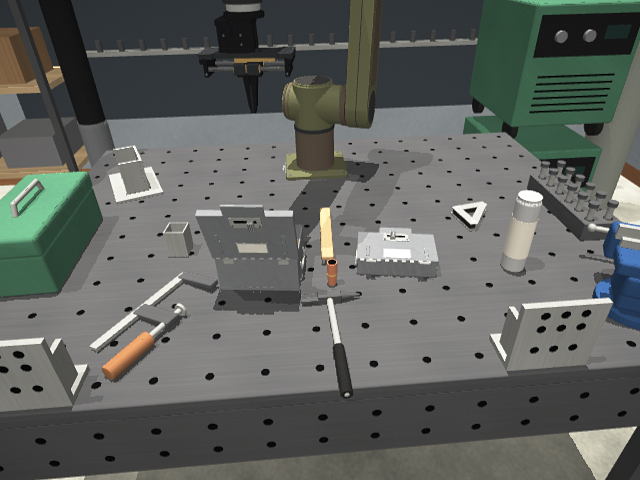

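View pics/t19.png

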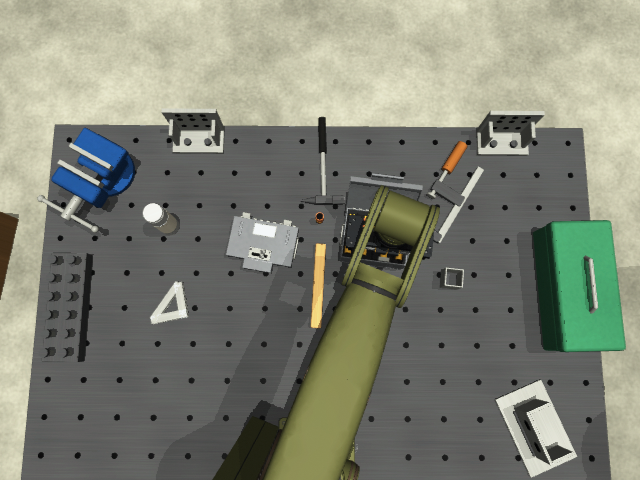

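The lip edge sits at rows 206–207, matching the 110° prediction (206.5), so the lid is on its stop. The catch is still across, the arm is clear, and the other things sit where they were in the first pictures. I'm handing in.

```bash
python3 - <<'E'
from h import *
s=st(); print(s['t'],abs(s['joint_vel']).max(),s['ft_force'])
print(job_done())
E
```

```text
17.1167 0.017932528565767006 [ 0.72353985  0.44513697 -0.14903361]
the job is handed in; nothing more can be done
None
```

The deep case is open. I pushed its catch fully across with the shut fingertips, raised the lid by its front lip, and eased it past upright until it lay back on its stop. I handed in at about t = 17 s with the arm clear.

**Last checks**
- **Lid:** the lip edge sits in the scene view where 110° (1.92 rad) predicts, within about 1 px.
- **Catch:** it moved about 22 mm, the force rose to 4.7 N at its stop, and it still showed across during the lift.
- **Surroundings:** the shallow case is shut. Both cases and the loose things look unmoved, judged by eye against the first pictures.
- **Robot:** wrist force was under 1 N and joint speeds near zero at hand-in.

**What disagreed or went wrong**
- **Tip position:** the real fingertips sit about 25 mm short of the reported TCP. The first two pushes passed over the thumb without moving it, and I corrected this from the pictures.
- **Wrong tilt:** my first tilt before the lift went the wrong way.
- **Joint 2 limit:** while correcting the tilt, joint 2 read -1.025 and then -1.022, against a listed limit of -1.02. The wrist force briefly showed about 59 N, with no contact seen. The arm kept obeying, but I can't rule out that this counted as passing the joint's range.

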